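Light a coated slide from the side and hold the loupe in focus over it

TASK

The coated slide in the nest of the inspection stand is to be checked for scratches in raking light. Squeeze the levers of the little clip-on lamp, clip its jaws onto the stand's square steel lamp post so that the lamp head lies level above the base plate and points across the slide, and let go of it. Then pick up the loupe by its handle and hold it still and level above the middle of the slide, with the lens at the height of the red focus pointer's tip; the program finishes while the gripper is still holding the loupe there, with the loupe touching nothing else, and the slide, the pointer and the other things on the bench are left where they are.

Things in the scene. Friction and masses are not known exactly. Their poses are not given: they have to be found in the camera images.
- stand: inspection stand, fixed: aluminium base plate 130 (x) x 190 (y) x 12 mm. Origin at bench height under the plate's centre, also the middle of the slide's nest; x points away from the robot, y left, z up. The slide lies in low corner stops, long side (52 mm) along y. Lamp post at the left; at the far right (30, -74 mm) a white focus gauge blade, 5 x 18 mm, 119 mm high
- lamp_post (a point): centre line of the stand's square steel lamp post, 44 mm above the bench: a good height for the middle of the clip. Post 12 x 12 mm, faces parallel to the stand's x and y, top 74 mm above the bench; 24 mm square stop collar up to 30 mm, on which the clip may rest. It stands at (-20, 80) mm in the stand. To shine across the slide the lamp's x axis must point along the stand's -y, levers at +y
- coating (a point): middle of the brown coating on top of the glass slide in the nest (28 x 52 x 9 mm carrier with glass slide), 7 mm above the slide's underside and 19 mm above the bench; the slide is loose
- pointer_tip (a point): tip of the red pointer on the focus gauge: its height is the height for the middle of the loupe's lens (50 to 75 mm above the coating, set differently each time). It points along the stand's +y and lies 26 mm in x, -44.5 mm in y from the middle of the nest
- focus_pointer (a joint): height setting of the red pointer on its blade, 0 to 0.025 m; held by friction (4 N); not to be moved
- lamp_jaws (a point): middle between the clip's jaws, where the post's centre line sits once clipped, half-way up (12 mm above the lamp's underside). x axis: out of the jaws, the way the lamp shines; y axis: to the rigid half. The rigid jaw face lies 6 mm to +y of this point; jaws reach 12 mm behind to 14 mm ahead of it; hinge pin 32 mm behind. Squeezed, the other jaw stands 21 to 28 mm away to -y
- lamp_levers (a point): where to squeeze the clip: middle of the levers, 66 mm behind lamp_jaws (same axes and height). Fingers close along y. The rigid lever's flat face lies 18 mm to +y, 40 mm long, parallel to x. The sprung lever at rest slants out to 34 mm to -y at its tail; fully squeezed its face is parallel to x, 4 mm to -y: 22 mm across. 12 N opens it, up to 60 N does no harm
- lamp_front (a point): centre of the lamp head's shining front, 33 mm ahead and 20 mm to +y of lamp_jaws at the same height; the head is 22 mm in diameter; same axes as lamp_jaws
- clip (a joint): opening of the lamp's spring clip in rad: 0 closed, about 0.24 when gripping the 12 mm post, 0.60 fully squeezed; the spring grips the post with about 7 N
- loupe_lens (a point): centre of the loupe's lens; the dark steel rim is 57 mm in diameter and 12 mm high, this point is 6 mm above its underside. The handle runs along this frame's -x, z is up when the loupe is level
- loupe_grip (a point): where to hold the loupe: on its grey handle, 16 x 16 mm in section and 72 mm long (38 to 118 mm behind the lens together with its ferrule), 74 mm behind the lens centre, 8 mm above its underside, i.e. 2 mm higher than loupe_lens; same axes. The loupe weighs 0.08 kg
- lamp: clip-on lamp lying flat, 24 mm high, 0.12 kg: blue sprung clip, white lamp head on its rigid half. Origin at its underside below lamp_jaws, same axes. Clipped, its front may hang 8 to 45 mm above the coating. When released on the post it shifts a few mm sideways as the jaws close
- loupe: the loupe; origin at the underside below the lens
- slide: the coated slide with carrier in the stand's nest; origin at the centre of its underside
- vial: bystander: glass vial with black screw cap, 28 mm across, 56 mm high, origin at its underside
- petri_dish: bystander: closed petri dish, 90 mm across, 14 mm high, origin at its underside
- tweezers: bystander: steel tweezers lying flat, 126 mm long, 15 mm wide, origin at its middle
Mind the look-alikes: they are no part of the job. There is more than one size of the lamp; the job needs the largest.

How it is judged:
By the outcome, as a careful person would: the job done as asked, in the order asked, and still so for the second after the job is handed in, while the arm keeps its last pose, push and grip.
It also fails if it takes over 58 s, if anything falls off the work surface, if the arm or the gripper's body presses on something with over 40 N, if the wrist force passes 120 N, or if a joint passes its speed limit or range.

ROBOT

A 6-joint arm with a two-finger parallel gripper is mounted at the origin on a cart in front of the work surface, level with it; the furniture and walls round the work are solid. World frame = base frame: x ahead of the robot, y to its left, z up, the work surface at z = 0. Lengths are in mm, angles in rad, forces in N, time in s.
With the tool pointing down it reaches from about 350 to 975 mm from the base axis. Payload 7.1 kg.
Tool frame: the origin (TCP) lies between the finger pads; the fingertips stand 17 mm ahead of it and the grasp point (between the pads) lies 2 mm behind it (tip_reach is the y of the fingertips in the tool frame, in mm); y points along the fingers, x is the direction in which the jaws open and shut, and the axes are right-handed (so a half turn about y gives the same grasp; the last joint's range is limited). The gripper opens to 88 mm and grips with 3 to 60 N. Pads are 20 mm wide; open, the fingers measure 115 mm over their backs; the gripper's body (75 mm by 178 mm) begins 61 mm behind the grasp point.
Start: joints at [-1.281, 0.423, 1.63, -0, 1.089, -0.019], TCP at [189.965, -595.414, 239.675] pointing down, gripper open.
Joint ranges: [-3, 3], [-0.9, 2.11], [0.09, 2.58], [-1.31, 4.45], [0.11, 2.69], [-2.54, 2.54]. Speed limits (rad/s): [2.39, 2.39, 3.01, 3.14, 3.14, 3.14].

INTERFACE

Orientations are given as a rotation vector (axis times angle).
In Python, from workcell import get_obs, get_image, camera_model, close_job, silhouettes, tip_of, tip_reach gives the robot as it stands. The module is installed in compiled form; this text tells all that it offers.
- The arm moves only by the tool arm_command, never from a script. Its argument "targets" is a list of rows, each a list of 4 numbers: the shift along the tool's x, y, z in mm, then the turn about the tool's y in rad. A call has 1 to 20 rows; each row shifts and turns the commanded pose from where the row before left it, along the tool's axes as they then stand; what a row does not reach is not made up. A row lasts 1/12 s, in which the tool goes at most 41.7 mm and 7.16 degrees, less where a joint would pass 70% of its speed; a pose out of reach is approached as far as the arm can. A call is refused whole if a number of a shift passes 41.7 or a number of a turn 0.125, either way. A call with a gripper value outside its range is refused whole. "gripper" is the opening in per cent of the stroke, from 0 (shut) to 100 (fully open), set as the call begins (left out, the last holds). The fingers move at their own pace and stop on an object; the grip force is fixed at half the most. Time passes only in rows, so rows that do not move let the fingers close. It gives the time, the measured TCP pose, the force and the opening at its end, in the units of the state.
- get_obs(): the state, without advancing time (a new reading comes with each control period).
- get_image(name): name is "side" or "top"; returns the picture (420x560x3 uint8, blue, green, red); there is no depth.
- camera_model(name): a dict with "mtx" (3x3 intrinsics, pixels), "position" and "orientation" of the camera in the world. Camera axes: x right, y up, looking along -z (the intrinsics and any distortion apply to the point x, -y, -z); pixel columns grow to the right and rows downward; lengths in mm; the calibration is good to about 2 mm. A picture is of the moment at which its call begins. camera_model takes no time and is no camera call.
- close_job(): hands the job in, once; it reports no verdict.
Trained networks look in the newest picture that a camera, given by its name, has taken for a name from the list of things; names that differ only in an ending like _2 or _b are one class to them, and where a whole thing is asked for, a point or a joint stands for the part that bears it (a point fixed in the world has none). Each returns a list of dicts, best first, with "conf" (0 to 1); they miss things now and then, are a little off and sometimes report something else, mostly with a low value. They report only what shows in the picture. A call takes as long as a camera call. They do not tell look-alikes from the thing itself.
- silhouettes(camera, thing): "pixels" (420x560 bool, what is visible of it) and "at" ([column, row] in pixels, amid what is visible of it).
- tip_of(camera, thing): "at" ([column, row] in pixels: a listed point, or the origin of a listed thing).
The state is a dict: "t": time; "qpos": joint angles; "qvel": joint speeds; "joint_torque": joint torques, N m; "ee_pos": TCP position; "orientation": TCP orientation; "ft_force": force on the tool from outside, world axes, zero at the start; "moment": the same for the moment, N m; "width": finger opening in mm.
Only numpy, scipy, OpenCV 4.12 (cv2) and the standard library are available. Lean on these libraries where they do the work, as an engineer would, in place of code of your own. Each camera call takes 0.05 s, during which the arm holds its last target. There are 200 camera calls.

## Working session

There is one attempt and no reset: what is moved stays moved. The work goes in short steps, Python scripts to look and compute and a tool call to move; the robot and the scene stay as the last step left them, time stands still between calls to the robot, and variables do not carry over. Pictures are saved under pics/ and viewed, about 8 in all and at most 12, crops included, and the job is handed in when it is done.

Besides the shell and the picture viewer there is one more tool, called after "Emit:" by a JSON object that holds its "op" and its "data". arm_command: Moves the arm, as the interface text tells. Its arguments: {"type":"object","properties":{"targets":{"type":"array","items":{"type":"array","items":{"type":"number"}}},"gripper":{"type":"number"}},"required":["targets"]}

```bash
mkdir -p pics; cat > h.py <<'E'
import numpy as np, cv2
from scipy.spatial.transform import Rotation as R
from workcell import *
def cam(n):
    m=camera_model(n); o=m["orientation"]; o=np.array(o,float)
    Rm=R.from_rotvec(o).as_matrix() if o.shape==(3,) else (R.from_quat(o).as_matrix() if o.shape==(4,) else o)
    return np.array(m["mtx"]),np.array(m["position"]),Rm,m
def ray(n,px):
    K,p,Rm,m=cam(n); d=np.linalg.inv(K)@[px[0],px[1],1]; d=Rm@(d*[1,-1,-1]); return p,d/np.linalg.norm(d)
def onz(n,px,z):
    p,d=ray(n,px); return p+d*(z-p[2])/d[2]
def proj(n,X):
    K,p,Rm,m=cam(n); c=Rm.T@(np.array(X,float)-p); c=K@(c*[1,-1,-1]); return c[:2]/c[2]
def tri(a,b,na="top",nb="side"):
    p,d=ray(na,a);q,e=ray(nb,b)
    s=np.linalg.lstsq(np.c_[d,-e],q-p,rcond=None)[0]
    A=p+d*s[0];B=q+e*s[1]; return (A+B)/2,np.linalg.norm(A-B)
E
python3 - <<'E'
from h import *
np.set_printoptions(precision=1,suppress=True)
for n in("top","side"):
    im=get_image(n); cv2.imwrite(f"pics/{n}0.png",cv2.resize(im,(784,588)) )
    m=cam(n)[3]; print(n,m)
    for t in "lamp_post coating pointer_tip lamp_jaws lamp_levers lamp_front loupe_lens loupe_grip vial petri_dish tweezers stand".split():
        print(n,t,[(np.round(r["at"],1).tolist(),round(r["conf"],2)) for r in tip_of(n,t)][:5])
o=get_obs();print({k:np.round(v,3) for k,v in o.items()}); print(R.from_rotvec(o["orientation"]).as_matrix(), tip_reach)
E
```

```text
top {'mtx': array([[380.6,   0. , 278.8],
       [  0. , 380.6, 206.7],
       [  0. ,   0. ,   1. ]]), 'position': array([ 416.7,   36.5, 1381.3]), 'orientation': array([ 0.1, -0.1, -1.6])}
top lamp_post [([285.0, 235.3], 0.74)]
top coating [([312.2, 223.8], 0.68)]
top pointer_tip [([318.9, 211.8], 0.37)]
top lamp_jaws [([286.9, 231.9], 0.64), ([220.2, 236.4], 0.59), ([308.1, 223.5], 0.51), ([241.6, 211.8], 0.48), ([173.1, 162.7], 0.41)]
top lamp_levers [([201.8, 230.4], 0.65), ([179.7, 153.6], 0.47), ([242.1, 197.3], 0.42)]
top lamp_front [([169.8, 170.6], 0.61), ([242.0, 221.2], 0.5), ([231.7, 236.4], 0.48)]
top loupe_lens [([373.9, 213.3], 0.82)]
top loupe_grip [([365.2, 236.4], 0.8), ([219.4, 235.6], 0.68)]
top vial [([332.4, 185.4], 0.48)]
top petri_dish [([281.7, 164.8], 0.97), ([203.0, 230.3], 0.3)]
top tweezers [([219.3, 235.6], 0.63), ([286.9, 261.4], 0.45), ([371.8, 215.4], 0.25)]
top stand [([304.5, 220.9], 0.64)]
side {'mtx': array([[408.9,   0. , 279.1],
       [  0. , 408.9, 207.8],
       [  0. ,   0. ,   1. ]]), 'position': array([ 442. , 1025.3,  577.9]), 'orientati
[... 626 characters left out ...]
6, 188.9], 0.54)]
side vial [([256.3, 205.2], 0.54), ([299.1, 214.3], 0.24)]
side petri_dish [([221.0, 230.8], 0.6), ([293.8, 184.2], 0.28)]
side tweezers [([295.9, 182.5], 0.64), ([342.3, 229.8], 0.56)]
side stand [([301.2, 216.4], 0.87), ([286.8, 183.5], 0.44)]
{'t': np.float64(1.3), 'qpos': array([-1.3,  0.4,  1.6,  0. ,  1.1, -0. ]), 'qvel': array([ 0., -0.,  0.,  0.,  0.,  0.]), 'joint_torque': array([  0. , -54.5, -27.4,   0.1,   0. ,  -0. ]), 'ee_pos': array([ 190. , -595.4,  239.7]), 'orientation': array([-1.3,  1. , -1. ]), 'ft_force': array([ 0.1, -0.4, -0.4]), 'moment': array([ 0., -0.,  0.]), 'width': np.float64(88.078)}
[[ 0.3  0.   1. ]
 [-1.   0.   0.3]
 [-0.  -1.   0. ]] 17.0
```

View pictures.

```bash
python3 - <<'E'
import cv2
a=cv2.imread("pics/top0.png");b=cv2.imread("pics/side0.png")
s=784/560
def crop(im,x0,y0,x1,y1,w=800):
    c=im[int(y0*s):int(y1*s),int(x0*s):int(x1*s)]; k=min(800/c.shape[1],600/c.shape[0]); return cv2.resize(c,None,fx=k,fy=k,interpolation=cv2.INTER_CUBIC)
cv2.imwrite("pics/t1.png",crop(a,140,130,400,290)); cv2.imwrite("pics/s1.png",crop(b,130,150,370,350))
E
```

```text
(no output)
```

View pics/t1.png

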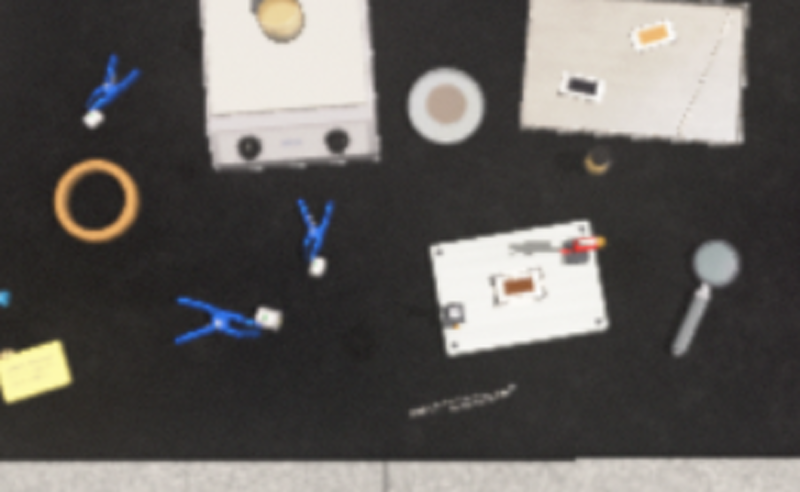

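View pics/s1.png

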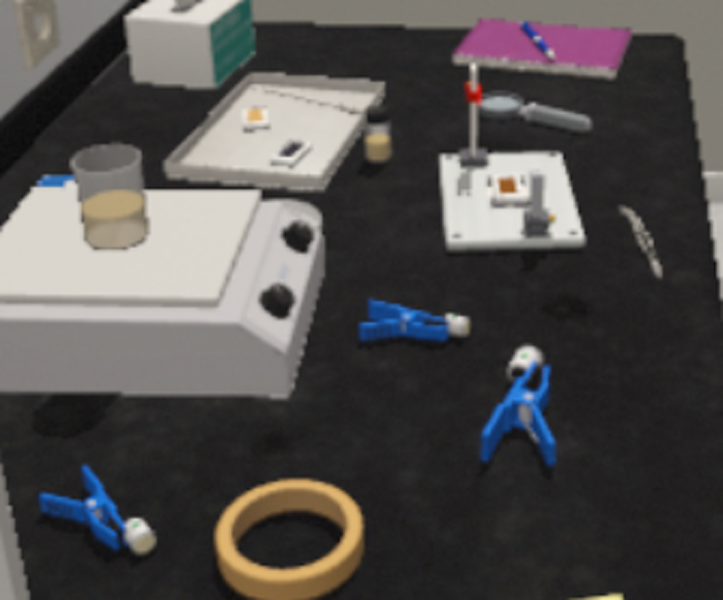

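```bash
cat >> h.py <<'E'
from scipy.optimize import minimize
S=4
def render(n,prisms,T,shape=(420,560)):
    """T=(x,y,yaw); prisms list of Nx3 vertices in body frame"""
    K,p,Rm,m=cam(n); acc=np.zeros((shape[0]*S,shape[1]*S),np.uint8)
    c,s=np.cos(T[2]),np.sin(T[2]); z=T[3] if len(T)>3 else 0
    for V in prisms:
        W=np.c_[T[0]+c*V[:,0]-s*V[:,1],T[1]+s*V[:,0]+c*V[:,1],V[:,2]+z]
        q=(W-p)@Rm*[1,-1,-1]@K.T; q=q[:,:2]/q[:,2:]
        cv2.fillConvexPoly(acc,cv2.convexHull(np.round(((q+.5)*S-.5)*16).astype(np.int32)),255,shift=4)
    return cv2.resize(acc,(shape[1],shape[0]),interpolation=cv2.INTER_AREA)/255.
def pr(poly,z0,z1): 
    P=np.array(poly,float); return np.r_[np.c_[P,np.full(len(P),z0)],np.c_[P,np.full(len(P),z1)]]
def fit(masks,prisms,T0,step=(8,8,.15)):
    g=lambda m:cv2.GaussianBlur(m.astype(np.float32),(0,0),.8)
    M={n:g(m) for n,m in masks.items()}
    f=lambda T:sum(((g(render(n,prisms,T))-M[n])**2).sum() for n in M)
    sim=np.vstack([T0]+[np.array(T0)+np.eye(len(T0))[i]*step[i] for i in range(len(T0))])
    r=minimize(f,T0,method="Nelder-Mead",options=dict(initial_simplex=sim,xatol=.02,fatol=.01,maxiter=300))
    return r.x,r.fun,{n:2*np.minimum(render(n,prisms,r.x),masks[n]).sum()/(render(n,prisms,r.x).sum()+masks[n].sum()) for n in masks}
a=np.linspace(0,2*np.pi,16,endpoint=False)
HEAD=np.vstack([np.c_[np.full(16,x),20+11*np.cos(a),12+11*np.sin(a)] for x in(9,33)])
LAMP=[pr([(-86,13),(-86,18),(-46,18),(-46,13)],0,24),pr([(-46,18),(-46,12),(-32,-2),(-26,12)],0,24),pr([(-34,0),(-26,12),(14,12),(14,6),(-26,2)],0,24),HEAD,
 pr([(-86,-34),(-84,-29),(-32,6),(-32,-6)],0,24),pr([(-36,0),(-26,-5),(14,1),(14,6),(-26,6)],0,24)]
c57=np.c_[28.5*np.cos(a),28.5*np.sin(a)]
LOUPE=[pr(c57,0,12),pr([(-118,-8),(-118,8),(-44,8),(-44,-8)],0,16),pr([(-50,-6),(-50,6),(-26,6),(-26,-6)],2,14)]
PLATE=[pr([(-65,-95),(65,-95),(65,95),(-65,95)],0,12)]
def overlay(n,img,items,box,k=6):
    im=cv2.resize(img,None,fx=k,fy=k,interpolation=cv2.INTER_CUBIC)
    for prisms,T,col in items:
        r=(cv2.resize(render(n,prisms,T),None,fx=k,fy=k)>.5).astype(np.uint8)
        cv2.drawContours(im,cv2.findContours(r,cv2.RETR_LIST,cv2.CHAIN_APPROX_NONE)[0],-1,col,1)
    x0,y0,x1,y1=box; return im[y0*k:y1*k,x0*k:x1*k]
E
python3 - <<'E'
from h import *
import pickle
np.set_printoptions(precision=2,suppress=True)
D={}
for t in("lamp","loupe","stand"):
    for n in("top","side"):
        D[n,t]=silhouettes(n,t)
        z={"lamp":12,"loupe":8,"stand":6}[t]
        for r in D[n,t]: print(n,t,round(r["conf"],2),np.round(r["at"],1),r["pixels"].sum(),onz(n,r["at"],z)[:2])
D["img"]={n:get_image(n) for n in("top","side")}
pickle.dump(D,open("d.pkl","wb"))
E
```

```text
top lamp 0.74 [213.  230.9] 126 [488.9  275.15]
top lamp 0.56 [242.9 214.4] 19 [547.89 167.91]
top lamp 0.48 [175.1 160.2] 93 [749.42 418.21]
side lamp 0.97 [304.3 281.6] 438 [477.26 264.63]
side lamp 0.77 [266.  258.9] 345 [577.55 181.82]
side lamp 0.62 [164.5 323.7] 440 [744.7  431.73]
top loupe 0.59 [368. 218.] 351 [ 532.57 -284.55]
top loupe 0.3 [310.  222.2] 92 [518.55 -74.47]
side loupe 0.6 [304.8 185.2] 240 [ 509.98 -299.46]
top stand 0.96 [307.7 226.8] 1887 [502.08 -66.07]
side stand 0.83 [297.1 215.5] 1346 [519.45 -70.39]
```

```bash
cat > f1.py <<'E'
from h import *
import pickle
np.set_printoptions(precision=2,suppress=True)
D=pickle.load(open("d.pkl","rb"));I=D["img"]
def lampmask(n,box,extra=True):
    im=I[n].astype(int); x0,y0,x1,y1=box
    m=(im[...,0]-im[...,2]>45)|(im.min(2)>100); k=np.zeros(m.shape,bool); k[y0:y1,x0:x1]=1; return m&k
def bright(n,box,th=70):
    im=I[n].astype(int); m=im.max(2)>th; k=np.zeros(m.shape,bool); k[box[1]:box[3],box[0]:box[2]]=1; return m&k
for name,bt,bs,T0 in [("A",(192,222,238,248),(285,262,320,308),(485,260,-1.6)),("B",(232,190,252,224),(247,247,288,268),(570,170,-2.9)),("C",(160,145,190,175),(140,300,186,340),(745,420,-2.3))]:
    M={"top":lampmask("top",bt),"side":lampmask("side",bs)}
    best=min((fit(M,LAMP,(T0[0],T0[1],T0[2]+d)) for d in(0,.4,-.4)),key=lambda r:r[1]); print(name,best, {n:M[n].sum() for n in M},{n:render(n,LAMP,best[0]).sum() for n in M})
    if name=="A":
        A=best[0]
        for n in M: print(n,fit({n:M[n]},LAMP,A)[0])
M={n:bright(n,b) for n,b in(("top",(350,195,390,255)),("side",(286,178,328,196)))}
L=fit({"top":D["top","loupe"][0]["pixels"]},LOUPE,(530,-290,.3)); print("loupe",L)
for n in M: print(n,M[n].sum(),fit({n:M[n]},LOUPE,L[0]))
L=fit(M,LOUPE,L[0]);print(L)
ST=PLATE+[pr(np.array([-20,80])+[[-6,-6],[6,-6],[6,6],[-6,6]],0,74),pr(np.array([30,-74])+[[-2.5,-9],[2.5,-9],[2.5,9],[-2.5,9]],0,119)]
Ms={n:D[n,"stand"][0]["pixels"] for n in("top","side")}
s=fit(Ms,ST,(510,-70,.13)); print("stand",s)
for n in Ms: print(n,fit({n:Ms[n]},ST,s[0]))
np.save("s.npy",s[0]);np.save("A.npy",A)
o1=overlay("top",I["top"],[(LAMP,A,(0,255,255)),(ST,s[0],(0,0,255)),(LOUPE,L[0],(0,255,0))],(190,180,390,260),4)
o2=overlay("side",I["side"],[(LAMP,A,(0,255,255)),(ST,s[0],(0,0,255)),(LOUPE,L[0],(0,255,0))],(265,150,365,310),4)
h=max(o1.shape[0],o2.shape[0]); c=np.zeros((h,o1.shape[1]+o2.shape[1],3),np.uint8); c[:o1.shape[0],:o1.shape[1]]=o1;c[:o2.shape[0],o1.shape[1]:]=o2
cv2.imwrite("pics/o1.png",cv2.resize(c,None,fx=800/c.shape[1],fy=min(800/c.shape[1],600/h)) if c.shape[1]>800 else c)
cv2.imwrite("pics/o1b.png",overlay("top",I["top"],[(LAMP,A,(0,255,255))],(190,215,245,255),14)); print(c.shape)
E
python3 f1.py
```

```text
A (array([465.69, 245.88,  -1.81]), np.float64(94.78646850585938), {'top': np.float64(0.7494974485851245), 'side': np.float64(0.8320412795673583)}) {'top': np.int64(220), 'side': np.int64(455)} {'top': np.float64(185.77254901960782), 'side': np.float64(493.4823529411765)}
top [467.2  250.06  -1.8 ]
side [464.83 243.78  -1.82]
B (array([554.47, 180.31,  -3.3 ]), np.float64(283.2937927246094), {'top': np.float64(0.6989721368468786), 'side': np.float64(0.6505664354087995)}) {'top': np.int64(123), 'side': np.int64(320)} {'top': np.float64(188.32549019607842), 'side': np.float64(662.4078431372549)}
C (array([770.86, 386.65,  -1.12]), np.float64(463.0707092285156), {'top': np.float64(0.5326425073841836), 'side': np.float64(0.5442779723474803)}) {'top': np.int64(147), 'side': np.int64(389)} {'top': np.float64(252.63529411764705), 'side': np.float64(662.4235294117647)}
loupe (array([ 543.03, -297.95,    0.56]), np.float64(217.6308135986328), {'top': np.float64(0.5897880973850316)})
top 334 (array([ 542.36, -299.76,    0.74]), np.float64(219.4888153076172), {'top': np.float64(0.57604670212397
[... 420 characters left out ...]
                   **options)
    fxr = func(xr)
    fx = function(np.copy(x), *(wrapper_args + args))
  File "h.py", line 34, in <lambda>
    f=lambda T:sum(((g(render(n,prisms,T))-M[n])**2).sum() for n in M)
               ~~~^^^^^^^^^^^^^^^^^^^^^^^^^^^^^^^^^^^^^^^^^^^^^^^^^^^^
  File "h.py", line 34, in <genexpr>
    f=lambda T:sum(((g(render(n,prisms,T))-M[n])**2).sum() for n in M)
                       ~~~~~~^^^^^^^^^^^^
  File "h.py", line 22, in render
    K,p,Rm,m=cam(n); acc=np.zeros((shape[0]*S,shape[1]*S),np.uint8)
             ~~~^^^
  File "h.py", line 5, in cam
    m=camera_model(n); o=m["orientation"]; o=np.array(o,float)
ValueError: time passes only in moves, steps and waits
```

```bash
python3 - <<'E'
s=open("h.py").read()
s=s.replace("def cam(n):\n    m=camera_model(n)","import functools,json,os\n@functools.cache\ndef cam(n):\n    m=camera_model(n)")
open("h.py","w").write(s)
f=open("f1.py").read().replace("(530,-290,.3)","(545,-300,-.35)").replace('for name,bt','print("t",get_obs()["t"])\nfor name,bt').replace('("B",(232,190,252,224),(247,247,288,268),(570,170,-2.9)),("C",(160,145,190,175),(140,300,186,340),(745,420,-2.3))','')
open("f1.py","w").write(f)
E
python3 f1.py
```

```text
t 1.7
A (array([465.69, 245.88,  -1.81]), np.float64(94.78646850585938), {'top': np.float64(0.7494974485851245), 'side': np.float64(0.8320412795673583)}) {'top': np.int64(220), 'side': np.int64(455)} {'top': np.float64(185.77254901960782), 'side': np.float64(493.4823529411765)}
top [467.2  250.06  -1.8 ]
side [464.83 243.78  -1.82]
loupe (array([ 544.15, -299.4 ,   -0.45]), np.float64(4.622470855712891), {'top': np.float64(0.9459525306952684)})
top 334 (array([ 542.84, -301.42,   -0.45]), np.float64(2.5195541381835938), {'top': np.float64(0.9552440702474522)})
side 268 (array([ 552.  , -313.62,   -0.44]), np.float64(41.08295440673828), {'side': np.float64(0.813030957523398)})
(array([ 545.53, -301.03,   -0.41]), np.float64(75.765625), {'top': np.float64(0.9249805573934138), 'side': np.float64(0.7552108442276607)})
stand (array([516.11, -69.26,   0.15]), np.float64(240.04147338867188), {'top': np.float64(0.9429023735852547), 'side': np.float64(0.9129367141338068)})
top (array([516.97, -65.96,   0.17]), np.float64(92.29810333251953), {'top': np.float64(0.9541665553722337)})
side (array([516.1 , -76.72,   0.15]), np.float64(102.70951843261719), {'side': np.float64(0.9295598439603687)})
(640, 1200, 3)
```

View pics/o1.png

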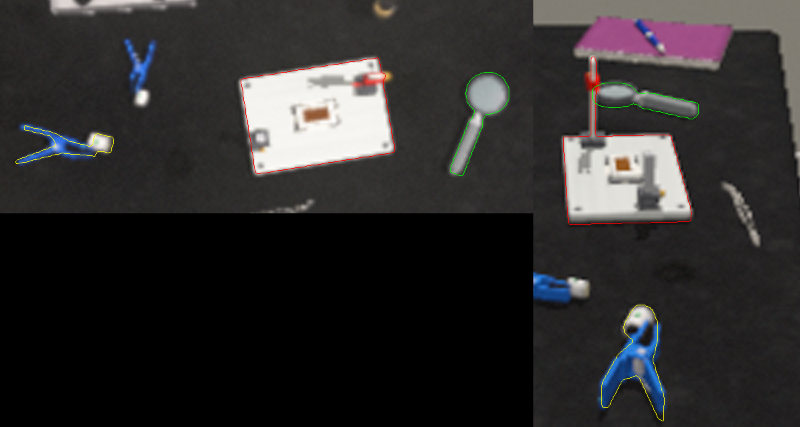

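Emit:
{"op": "arm_command", "data": {"targets": [[0,0,35,0],[0,0,35,0],[0,0,35,0],[0,0,35,0],[0,0,35,0],[0,0,35,0],[0,0,35,0],[0,0,35,0],[0,0,0,-0.117],[0,0,0,-0.117],[0,0,0,-0.117],[0,0,0,-0.117],[0,0,0,-0.117],[0,0,0,-0.117],[0,0,0,-0.117],[0,0,0,-0.117],[0,0,0,-0.117]], "gripper": 100}}

```text
t: 3.12
ee_pos: [456.7, -510.3, 239.6]
orientation: [-1.565, 0.16, -0.159]
ft_force: [-0.9, -0.3, -0.8]
width: 88.2
```

Emit:
{"op": "arm_command", "data": {"targets": [[-8.4,0,40.6,0],[-8.4,0,40.6,0],[-8.4,0,40.6,0],[-8.4,0,40.6,0],[-8.4,0,40.6,0],[-8.4,0,40.6,0],[-8.4,0,40.6,0],[-8.4,0,40.6,0],[-8.4,0,40.6,0],[-8.4,0,40.6,0],[-8.4,0,40.6,0],[-8.4,0,40.6,0],[-8.4,0,40.6,0],[-8.4,0,40.6,0],[-8.4,0,40.6,0],[-8.4,0,40.6,0],[-8.4,0,40.6,0],[-8.4,0,40.6,0],[-8.4,0,40.6,0],[-8.4,0,40.6,0],[0,0,0,0]]}}

```text
invalid input at $.targets: expected 1 to 20 rows
```

```bash
cat >> h.py <<'E'
def pose():
    o=get_obs(); X=R.from_rotvec(o["orientation"]).as_matrix(); return o["ee_pos"],np.arctan2(X[1,0],X[0,0]),X
def moveto(x,y,z,th,frm=None):
    """tool shift (after the turn) and turn about tool y to get to the pose"""
    p,t,X=pose() if frm is None else frm
    d=np.array([x,y,z])-p; c,s=np.cos(th),np.sin(th)
    dt=(th-t+np.pi)%(2*np.pi)-np.pi
    print("turn",round(-dt,3),"then shift",np.round([d[0]*c+d[1]*s,-d[2],-d[0]*s+d[1]*c],1))
E
python3 - <<'E'
from h import *
np.set_printoptions(precision=2,suppress=True)
import pickle
print(pose(),get_obs()["t"])
D=pickle.load(open("d.pkl","rb"));im=D["img"]["top"].astype(int)
m=(im.min(2)>75);k=np.zeros(m.shape,bool);k[200:248,276:342]=1
m=(m&k).astype(np.uint8); m=cv2.morphologyEx(m,cv2.MORPH_CLOSE,np.ones((9,9))) 
st=fit({"top":m},PLATE,(517,-66,.17)); print(st, m.sum())
print("coat",onz("top",(312.2,223.8),19)[:2],"post",onz("top",(285,235.3),44)[:2],"side",onz("side",(296.8,213.2),19)[:2],tri((285,235.3),(305.7,217.6)),"ptr",tri((318.9,211.8),(287.2,185.6)))
E
```

```text
(array([ 456.72, -510.3 ,  239.6 ]), np.float64(-0.20318054101146), array([[ 0.98, -0.  ,  0.2 ],
       [-0.2 ,  0.  ,  0.98],
       [-0.  , -1.  ,  0.  ]])) 3.1167
(array([516.44, -68.02,   0.15]), np.float64(30.992904663085938), {'top': np.float64(0.9702208750086394)}) 2044
coat [511.94 -81.38] post [470.36  16.79] side [519.72 -60.23] (array([479.75,  17.06,  46.08]), np.float64(18.939274226881682)) ptr (array([550.1 , -98.53,  90.71]), np.float64(4.682753886015662))
```

Emit:
{"op": "arm_command", "data": {"targets": [[-7.2,0,40.6,0],[-7.2,0,40.6,0],[-7.2,0,40.6,0],[-7.2,0,40.6,0],[-7.2,0,40.6,0],[-7.2,0,40.6,0],[-7.2,0,40.6,0],[-7.2,0,40.6,0],[-7.2,0,40.6,0],[-7.2,0,40.6,0],[-7.2,0,40.6,0],[-7.2,0,40.6,0],[-7.2,0,40.6,0],[-7.2,0,40.6,0],[-7.2,0,40.6,0],[-7.2,0,40.6,0],[-7.2,0,40.6,0],[-7.2,0,40.6,0],[-7.2,0,40.6,0],[-7.2,0,40.6,0]]}}

```text
t: 4.78
ee_pos: [484.0, 316.1, 239.9]
orientation: [-1.564, 0.164, -0.164]
ft_force: [1.6, -0.3, -0.4]
width: 87.7
```

Emit:
{"op": "arm_command", "data": {"targets": [[0,30,0,0.025],[0,30,0,0],[0,30,0,0],[0,30,0,0],[0,0,0,0]]}}

```text
t: 5.2
ee_pos: [481.1, 312.1, 114.5]
orientation: [-1.569, 0.189, -0.178]
ft_force: [-0.5, -1.7, -0.3]
width: 87.9
```

```bash
python3 - <<'E'
from h import *
p,t,X=pose();print(p,t,get_obs()["t"])
ims={n:get_image(n) for n in("top","side")}
A=(467,249,-1.80)
tip=lambda w:[p+X@[sx*w,17,sz] for sx in(-1,1) for sz in(-10,10)]
out=[]
for n,b in(("side",(250,205,360,315)),("top",(180,190,260,260))):
    o=overlay(n,ims[n],[(LAMP,A,(0,255,255))],b,5)
    for q in tip(44): cv2.circle(o,tuple(np.int32((proj(n,q)+.5-b[:2])*5)),3,(0,0,255),1)
    out.append(o)
c=np.zeros((550,950,3),np.uint8);c[:550,:550]=out[0];c[:350,550:950]=out[1]
cv2.imwrite("pics/g1.png",cv2.resize(c,(800,463)))
E
```

```text
[481.07439375 312.1116622  114.52466955] -0.23359327798881974 5.2
```

View pics/g1.png

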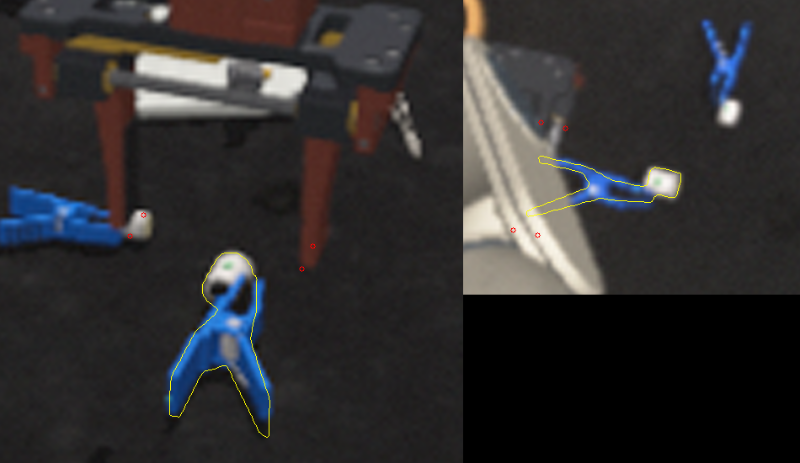

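Emit:
{"op": "arm_command", "data": {"targets": [[-2,30,-5.5,0],[0,30,0,0],[0,20,0,0],[0,10,0,0],[0,4,0,0],[0,0,0,0]]}}

```text
t: 5.8
ee_pos: [482.0, 309.4, 26.6]
orientation: [-1.562, 0.183, -0.185]
ft_force: [0.6, 0.2, 0.1]
width: 87.6
```

```bash
python3 - <<'E'
from h import *
p,t,X=pose();o=get_obs();print(p,t,o["t"],o["ft_force"])
im=get_image("side"); b=(255,240,345,320)
o=overlay("side",im,[(LAMP,(467,249,-1.80),(0,255,255)),(LAMP,(464,238,-1.8),(0,255,0))],b,8)
for sx in(-44,44):
  for sz in(-10,10):
    q=p+X@[sx,17,sz]; cv2.circle(o,tuple(np.int32((proj("side",q)+.5-b[:2])*8)),3,(0,0,255),1)
cv2.imwrite("pics/g2.png",o)
E
```

```text
[481.9537341  309.43229312  26.60677743] -0.23414200325362278 5.8 [0.63756673 0.21589095 0.05437743]
```

View pics/g2.png

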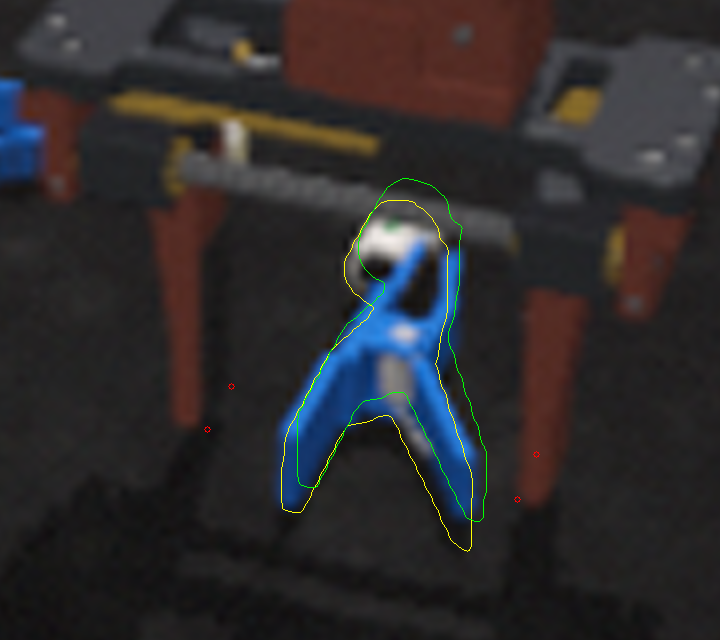

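```bash
python3 - <<'E'
from h import *
np.set_printoptions(precision=1,suppress=True)
P=lambda u,v,z:onz("side",(255+u/8-.5,240+v/8-.5),z)
print("rigid tail z0",P(288,508,0),"z24",P(290,425,24),"sprung tail z0",P(463,518,0),"z24",P(474,452,24),"hinge top",P(403,332,24))
for n,px in(("lever top",(202+.0,230.4)),): print(onz("top",px,12))
P2=lambda u,v,z:onz("top",(140+u/3.077,130+v/3.077),z)
print("top: rigid",P2(178,298,24),"sprung",P2(177,342,24),"hinge",P2(220,322,24),"head",P2(267,318,22))
# jaw-based fit at yaw free using side only, starting from several
import pickle
E
```

```text
rigid tail z0 [503.  327.8   0. ] z24 [503.  322.8  24. ] sprung tail z0 [455.8 326.9   0. ] z24 [453.5 328.9  24. ] hinge top [475.4 278.4  24. ]
[490.9 314.8  12. ]
top: rigid [503.  327.4  24. ] sprung [452.2 327.6  24. ] hinge [475.  278.2  24. ] head [479.4 224.1  22. ]
```

Emit:
{"op": "arm_command", "data": {"targets": [[-1,0,2,0],[0,0,0,0],[0,0,0,0]]}}

```text
t: 6.1
ee_pos: [481.2, 311.8, 26.8]
orientation: [-1.562, 0.182, -0.185]
ft_force: [-0.3, -0.5, 0.1]
width: 87.5
```

Emit:
{"op": "arm_command", "data": {"targets": [[-3.5,3,1,0],[0,3.5,0,0],[0,0,0,0]]}}

```text
t: 6.35
ee_pos: [476.8, 312.8, 18.6]
orientation: [-1.564, 0.184, -0.183]
ft_force: [0.5, -0.0, -0.3]
width: 87.9
```

Emit:
{"op": "arm_command", "data": {"targets": [[0,0,0,0],[0,0,0,0],[0,0,0,0],[0,0,0,0],[0,0,0,0],[0,0,0,0],[0,0,0,0],[0,0,0,0],[0,0,0,0],[0,0,0,0]], "gripper": 0}}

```text
t: 7.18
ee_pos: [477.6, 313.0, 19.3]
orientation: [-1.563, 0.183, -0.184]
ft_force: [-0.5, 0.2, 0.2]
width: 24.7
```

Emit:
{"op": "arm_command", "data": {"targets": [[0,0,0,0],[0,-5,0,0],[0,-20,0,0],[0,-25,0,0],[0,-25,0,0],[0,-25,0,0],[0,0,0,-0.1],[0,0,0,-0.1],[0,0,0,-0.1],[0,0,0,-0.1],[0,0,0,0]]}}

```text
t: 8.1
ee_pos: [477.1, 312.8, 119.4]
orientation: [-1.567, -0.133, 0.133]
ft_force: [-0.3, 0.1, -0.9]
width: 21.7
```

```bash
python3 - <<'E'
from h import *
p,t,X=pose();o=get_obs();print(p,t,o["t"],o["width"],o["ft_force"])
# predicted lamp pose: lamp yaw = t-pi/2; gripper centre at lamp (-66,+7)
yaw=t-np.pi/2;c,s=np.cos(yaw),np.sin(yaw)
J=p[:2]-np.array([c*-66-s*7,s*-66+c*7]); T=(J[0],J[1],yaw,p[2]-19.3); print(T)
LS=LAMP[:4]+[pr([(-86,-4),(-86,1),(-32,6),(-32,-6)],0,24),pr([(-36,-5),(14,-28),(14,-22),(-32,3)],0,24)]
out=[]
for n,b,k in(("side",(250,200,350,300),6),("top",(180,190,260,260),5)):
    im=get_image(n); cv2.imwrite(f"pics/raw_{n}_1.png",im); out.append(overlay(n,im,[(LS,T,(0,255,255))],b,k))
cv2.imwrite("pics/g3.png",out[0]);cv2.imwrite("pics/g3t.png",out[1])
E
```

```text
[477.12489662 312.80112926 119.42807678] 0.16943496976652347 8.1 21.71899363449564 [-0.30085472  0.07766331 -0.90020121]
(np.float64(481.35441404034964), np.float64(246.56585781901413), np.float64(-1.4013613570283732), np.float64(100.12807678265573))
```

View pics/g3.png

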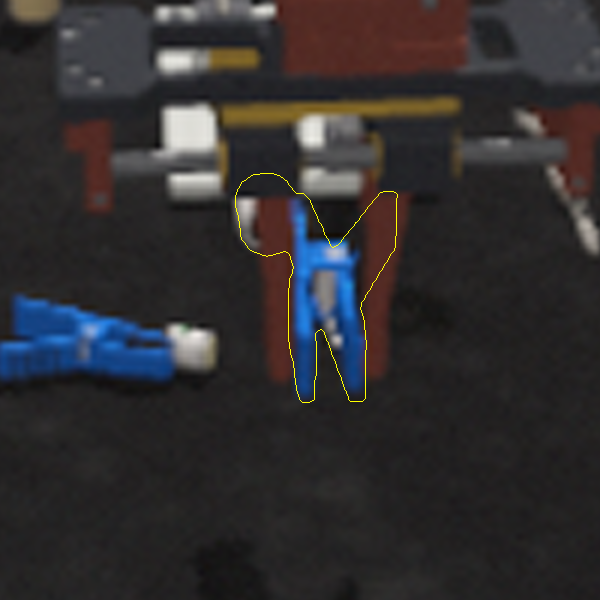

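```bash
python3 - <<'E'
from h import *
import pickle
D=pickle.load(open("d.pkl","rb"));I=D["img"]
bx=lambda x,y,a,b,z0,z1:pr(np.array([x,y])+[[-a,-b],[a,-b],[a,b],[-a,b]],z0,z1)
T=(516.4,-68.5,.155)
its=[([g],T,col) for g,col in((bx(0,0,65,95,0,12),(0,0,255)),(bx(-20,80,6,6,30,74),(0,255,255)),(bx(-20,80,12,12,12,30),(255,255,0)),(bx(0,0,14,26,12,21),(0,255,0)),(bx(30,-74,2.5,9,12,119),(255,0,255)))]
o1=overlay("side",I["side"],its,(272,160,332,240),7); o2=overlay("top",I["top"],its,(275,195,345,250),5)
c=np.zeros((560,780,3),np.uint8);c[:,:420]=o1;c[:275,425:775]=o2
cv2.imwrite("pics/st.png",c)
E
```

```text
(no output)
```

View pics/st.png

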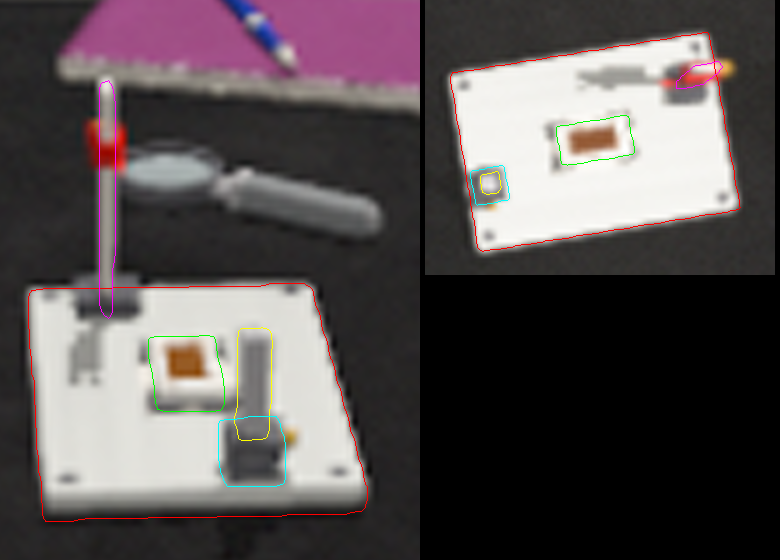

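Emit:
{"op": "arm_command", "data": {"targets": [[0,0,0,0.014],[-2.9,0,-10,0],[-2.9,0,-25,0],[-2.9,0,-30,0],[-2.9,0,-30,0],[-2.9,0,-30,0],[-2.9,0,-30,0],[-2.9,0,-30,0],[-2.9,0,-25,0],[-2.9,0,-15,0],[-2.9,0,-8,0],[0,0,-3.7,0],[0,0,0,0],[0,0,0,0]]}}

```text
t: 9.37
ee_pos: [484.7, 75.0, 119.2]
orientation: [-1.567, -0.119, 0.119]
ft_force: [-0.1, 0.7, -0.9]
width: 21.4
```

```bash
python3 - <<'E'
from h import *
p,t,X=pose();o=get_obs();print(p,t,o["t"],o["width"],o["ft_force"])
moveto(485,74.4,119.4,.155)
im=get_image("side");T=(516.4,-68.5,.155)
bx=lambda x,y,a,b,z0,z1:pr(np.array([x,y])+[[-a,-b],[a,-b],[a,b],[-a,b]],z0,z1)
yaw=t-np.pi/2;c,s=np.cos(yaw),np.sin(yaw)
J=p[:2]-np.array([c*-66-s*7,s*-66+c*7]); L=(J[0],J[1],yaw,p[2]-19.3); print(L)
LS=LAMP[:4]+[pr([(-86,-4),(-86,1),(-32,6),(-32,-6)],0,24),pr([(-36,-5),(14,-28),(14,-22),(-32,3)],0,24)]
o=overlay("side",im,[(LS,L,(0,255,255)),([bx(-20,80,6,6,30,74)],T,(0,0,255))],(262,150,352,245),6)
cv2.imwrite("pics/g4.png",o)
E
```

```text
[484.67735325  74.99737319 119.23448057] 0.15170082268197216 9.3667 21.421500793982016 [-0.05817509  0.6808262  -0.87554423]
turn -0.003 then shift [ 0.2 -0.2 -0.6]
(np.float64(487.73164111714846), np.float64(8.69751402697149), np.float64(-1.4190955041129243), np.float64(99.93448057030386))
```

View pics/g4.png

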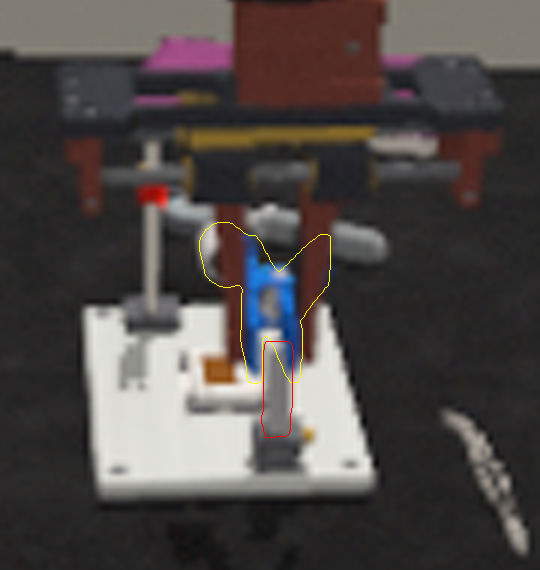

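Emit:
{"op": "arm_command", "data": {"targets": [[0,10,0,0],[0,15,0,0],[0,15,0,0],[0,10,0,0],[0,0,0,0]]}}

```text
t: 9.83
ee_pos: [483.1, 75.0, 66.9]
orientation: [-1.568, -0.117, 0.123]
ft_force: [-0.3, -0.2, -0.7]
width: 21.3
```

Emit:
{"op": "arm_command", "data": {"targets": [[0,8,0,0],[0,6,0,0],[0,3,0,0],[0,0,0,0],[0,0,0,0]]}}

```text
t: 10.25
ee_pos: [484.7, 74.6, 52.2]
orientation: [-1.567, -0.119, 0.119]
ft_force: [-0.6, 0.9, -0.5]
width: 21.3
```

Emit:
{"op": "arm_command", "data": {"targets": [[0,0,0,0],[0,0,0,0],[0,0,0,0],[0,0,0,0],[0,0,0,0]], "gripper": 45}}

```text
t: 10.67
ee_pos: [485.0, 74.6, 52.5]
orientation: [-1.567, -0.12, 0.119]
ft_force: [0.8, 0.2, -0.1]
width: 39.2
```

Emit:
{"op": "arm_command", "data": {"targets": [[0,0,0,0],[0,0,0,0],[0,0,0,0],[0,0,0,0],[0,0,0,0],[0,0,0,0]], "gripper": 100}}

```text
t: 11.17
ee_pos: [484.6, 74.6, 52.2]
orientation: [-1.567, -0.119, 0.119]
ft_force: [0.6, 0.6, 0.4]
width: 76.0
```

Emit:
{"op": "arm_command", "data": {"targets": [[0,-10,0,0],[0,-25,0,0],[0,-40,0,0],[0,-40,0,0],[0,-40,0,0],[0,0,0,0]]}}

```text
t: 11.67
ee_pos: [488.7, 75.2, 214.9]
orientation: [-1.567, -0.129, 0.11]
ft_force: [2.0, 0.1, 0.3]
width: 87.9
```

```bash
python3 - <<'E'
from h import *
T=(516.4,-68.5,.155); yaw=T[2]-np.pi/2; L=(484.3,7.5,yaw,32)
LG=LAMP[:4]+[pr([(-82,-22),(-80,-17),(-32,6),(-32,-6)],0,24),pr([(-36,-5),(14,-11),(14,-6),(-32,3)],0,24)]
out=[]
for n,b,k in(("side",(262,150,352,250),5),("top",(262,190,342,260),4)):
    im=get_image(n); cv2.imwrite(f"pics/raw_{n}_2.png",im); out.append(overlay(n,im,[(LG,L,(0,255,255))],b,k))
c=np.zeros((500,780,3),np.uint8);c[:,:450]=out[0];c[:280,455:775]=out[1]
cv2.imwrite("pics/g5.png",c); print(pose()[0],get_obs()["t"])
E
```

```text
[485.61734983  74.73288607 209.41214353] 11.7667
```

View pics/g5.png

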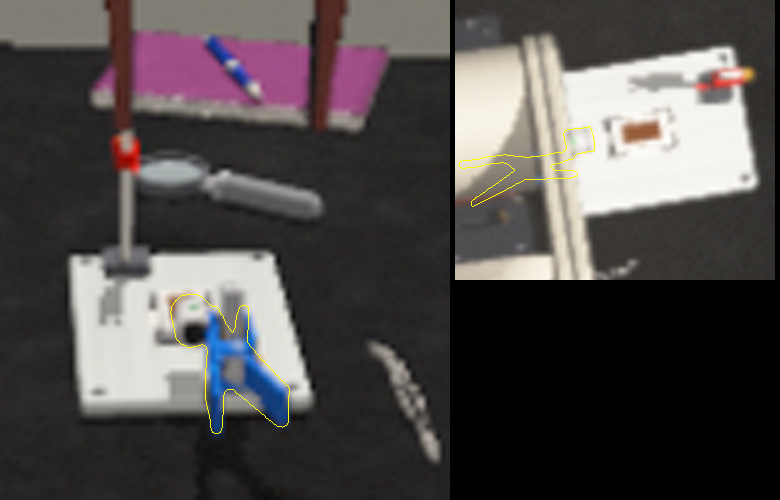

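Emit:
{"op": "arm_command", "data": {"targets": [[0,0,0,-0.121],[0,0,0,-0.121],[0,0,0,-0.121],[0,0,0,-0.121],[0,0,0,-0.121],[0,0,0,-0.121],[0,0,0,-0.121],[0,0,0,-0.121],[-31.3,0,-14.1,0],[-31.3,0,-14.1,0],[-31.3,0,-14.1,0],[-31.3,0,-14.1,0],[-31.3,0,-14.1,0],[-31.3,0,-14.1,0],[-31.3,0,-14.1,0],[-31.3,0,-14.1,0],[-31.3,0,-14.1,0],[-31.3,0,-14.1,0],[0,0,0,0],[0,0,0,0]]}}

```text
t: 13.43
ee_pos: [473.9, -269.4, 205.3]
orientation: [-1.387, -0.867, 0.869]
ft_force: [-1.3, -0.6, 0.1]
width: 88.0
```

```bash
python3 - <<'E'
from h import *
np.set_printoptions(precision=2,suppress=True)
p,t,X=pose();print(p,t,get_obs()["t"],get_obs()["qpos"])
moveto(476.4,-268.3,19,1.121)
import pickle
D=pickle.load(open("d.pkl","rb"));im=D["img"]["side"].astype(int)
m=(im.max(2)>75)&(im[...,2]-im[...,1]<30);k=np.zeros(m.shape,bool);k[176:196,290:330]=1
# silhouette of network, side
for nm,mm in(("sil",D["side","loupe"][0]["pixels"]),("br",m&k)): print(nm,mm.sum(),fit({"side":mm},LOUPE,(543,-300,-.45)))
E
```

```text
[ 473.86 -269.39  205.3 ] 1.1168746454564829 13.4333 [-0.54  0.35  1.83  0.    0.96 -1.66]
turn -0.004 then shift [  2.1 186.3  -1.8]
sil 240 (array([ 543.01, -310.94,   -0.5 ]), np.float64(13.286243438720703), {'side': np.float64(0.9039678675754625)})
br 199 (array([ 541.05, -314.78,   -0.54]), np.float64(29.361194610595703), {'side': np.float64(0.8311880899419327)})
```

Emit:
{"op": "arm_command", "data": {"targets": [[1,30,-0.5,-0.004],[1,30,-0.5,0],[0,30,-0.5,0],[0,30,-0.3,0],[0,20,0,0],[0,10,0,0],[0,10,0,0],[0,0,0,0],[0,0,0,0]]}}

```text
t: 14.18
ee_pos: [477.8, -267.1, 47.3]
orientation: [-1.388, -0.874, 0.875]
ft_force: [0.1, -0.1, -0.4]
width: 87.6
```

```bash
python3 - <<'E'
from h import *
p,t,X=pose();print(p,t)
moveto(476.4,-268.3,18.5,1.121)
out=[]
for n,b,k in(("side",(282,170,342,210),12),):
    im=get_image(n); o=overlay(n,im,[(LOUPE,(543,-300.5,-.45),(0,255,255)),(LOUPE,(543,-308,-.48),(0,255,0))],b,k)
    for sx in(-44,44):
      for sz in(-10,10):
        cv2.circle(o,tuple(np.int32((proj(n,p+X@[sx,17,sz])+.5-b[:2])*k)),3,(0,0,255),1)
    cv2.imwrite("pics/g6.png",o)
E
```

```text
[ 477.78075419 -267.09585339   47.33478617] 1.124562023204119
turn 0.004 then shift [-1.7 28.8  0.7]
```

View pics/g6.png

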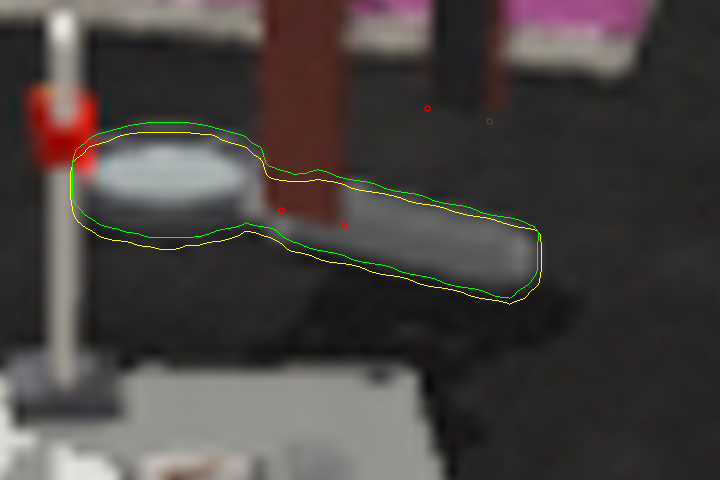

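Emit:
{"op": "arm_command", "data": {"targets": [[-1.5,10,0,0],[-1,10,-1,0],[0,6,0,0],[0,2,0,0],[0,0,0,0],[0,0,0,0]]}}

```text
t: 14.73
ee_pos: [477.3, -270.2, 19.0]
orientation: [-1.388, -0.874, 0.874]
ft_force: [-0.4, 0.2, 0.2]
width: 87.8
```

Emit:
{"op": "arm_command", "data": {"targets": [[0,0,0,0],[0,0,0,0],[0,0,0,0],[0,0,0,0],[0,0,0,0],[0,0,0,0],[0,0,0,0],[0,0,0,0],[0,0,0,0],[0,0,0,0],[0,0,0,0],[0,0,0,0]], "gripper": 0}}

```text
t: 15.73
ee_pos: [477.4, -270.2, 19.2]
orientation: [-1.388, -0.874, 0.874]
ft_force: [-0.3, -0.6, 0.8]
width: 15.9
```

Emit:
{"op": "arm_command", "data": {"targets": [[0,-4,0,0],[0,-20,0,0],[0,-30,0,0],[0,-30,0,0],[0,-30,0,0],[0,-10,0,0],[0,0,0,0],[0,0,0,0]]}}

```text
t: 16.4
ee_pos: [477.3, -270.2, 143.1]
orientation: [-1.389, -0.874, 0.874]
ft_force: [0.2, 0.2, -1.7]
width: 15.6
```

```bash
python3 - <<'E'
from h import *
np.set_printoptions(precision=1,suppress=True,linewidth=200)
p,t,X=pose();print(p,t,get_obs()["width"])
P=(549,-108.5)
for i in range(4):
  for n in("top","side"):
    im=get_image(n)
    r=tip_of(n,"pointer_tip")[:2]
    print(n,[(x["at"],round(x["conf"],2)) for x in r], [ (tri(proj("top",(549,-108.5,80)),x["at"])[0] if n=="side" else 0) for x in r[:1]])
    red=im[...,2].astype(int)-np.maximum(im[...,1],im[...,0])
    if i==0: print(red[172:190,280:296] if n=="side" else red[203:217,314:338])
for z in range(68,98,4): print(z,proj("side",(*P,z)),proj("top",(*P,z)))
print(proj("side",(549+4.5,-138,80)))
E
```

```text
[ 477.3 -270.2  143.1] 1.12402701025951 15.575638026106612
top [([321.9, 212.1], 0.4)] [0]
[[  2   1   1   2   2   3   3   0   2   2   2   1   1   2   2   3   3   1   2   3   4   4   2   2]
 [  2   1   0   1   1   2   1   1   1   1   0   1   1   2   3   3   1   3   2   1   0   2  -1   2]
 [  1   0   1   1   1   1   1   1   1   1   1   1   0   1   2   2   2   1   3   5   2   2   1   3]
 [  1   1   1   1   1   0   1   0   1   1   1   1   1   2   4   9   5  11  25  28  18  14   7   4]
 [  1   1   1   1   1   1   1   1   0   1   1   3  16  33  52  63  49  57  67  49  41  43  26   6]
 [  2   2   1   1   1   2   2   1   2   1   3  12  59  72  38  17  11  12  13  36  50  53  34  12]
 [  3   2   0   2   1   2   1   0   1   0  -1  12  73 101  51  29  37  50  56  96  77  45  25   7]
 [  2   1   1   2   2   2   3   1   7  14  13  24  93 158 155 151 150 142 127 120  65  24  11   2]
 [  1   1   0   1   1   0   3  16  45  83  73  51  63 106 112 110  99  65  44  35  19   8   3   1]
 [  1   1   1   1   2   3   2   3  15  35  30  19  13  19  19  18  16  13   4   5   3   1   1   1]
 [  1   0   1   1  
[... 1546 characters left out ...]
5   3   2   0   1   0   1   0   1]
 [  1   0   1   1   2   3   5   5   4   1   2   0   0   2   2   2]]
top [([320.4, 212.8], 0.37), ([304.9, 219.7], 0.32)] [0]
side [([287.3, 184.5], 0.39)] [array([ 550.5, -107.2,   90.6])]
top [([322.0, 210.6], 0.56)] [0]
side [([286.4, 182.9], 0.53)] [array([ 551.5, -106.5,   95.9])]
top [([322.3, 211.9], 0.47)] [0]
side [([295.9, 151.9], 0.61), ([286.4, 183.3], 0.51)] [array([532. , -95.4, 198.9])]
68 [288.6 191.3] [321.1 212.1]
72 [288.6 190.1] [321.2 212. ]
76 [288.6 188.9] [321.3 211.9]
80 [288.6 187.6] [321.4 211.7]
84 [288.7 186.4] [321.6 211.6]
88 [288.7 185.2] [321.7 211.5]
92 [288.7 184. ] [321.8 211.4]
96 [288.7 182.8] [322.  211.3]
[288.1 183.8]
```

Emit:
{"op": "arm_command", "data": {"targets": [[0,-15,0,0],[0,0,0,-0.12],[0,0,0,-0.12],[0,0,0,-0.12],[0,0,0,-0.12],[0,0,0,-0.122],[10,0,0.4,0],[20,0,0.4,0],[25,0,0.4,0],[25,0,0.4,0],[25,0,0.4,0],[25,0,0.4,0],[25,0,0.4,0],[20,0,0.4,0],[13,0,0.4,0],[5,0,0,0],[0,0,0,0],[0,0,0,0]]}}

```text
t: 18.7
ee_pos: [444.3, -80.1, 158.4]
orientation: [-1.133, -1.322, 1.322]
ft_force: [1.2, 0.3, -0.1]
width: 15.6
```

```bash
python3 - <<'E'
from h import *
np.set_printoptions(precision=2,suppress=True)
o=get_obs();p,t,X=pose();print(p,t,o["t"],o["width"],o["qpos"],o["ft_force"]);print(X)
moveto(443.8,-79.8,103.2,1.726)
E
```

```text
[444.25 -80.11 158.36] 1.7250255336526499 18.7 15.623515643646323 [-0.2   0.3   2.06 -0.    0.78 -1.93] [ 1.16  0.29 -0.08]
[[-0.15  0.   -0.99]
 [ 0.99 -0.   -0.15]
 [-0.   -1.   -0.  ]]
turn -0.001 then shift [ 0.4 55.2  0.4]
```

Emit:
{"op": "arm_command", "data": {"targets": [[0,10,0,0],[0,15,0,0],[0,15,0,0],[0,10,0.4,0],[0,4.5,0,0],[0,0,0,0],[0,0,0,0],[0,0,0,0]]}}

```text
t: 19.37
ee_pos: [444.1, -80.4, 104.0]
orientation: [-1.133, -1.323, 1.322]
ft_force: [0.3, 0.1, -0.7]
width: 15.8
```

```bash
cat > chk.py <<'E'
from h import *
import sys
np.set_printoptions(precision=2,suppress=True)
o=get_obs();p,t,X=pose();print(p,t,o["t"],o["width"],o["ft_force"])
yaw=t-np.pi/2; d=73.5
L=(p[0]+d*np.cos(yaw),p[1]+d*np.sin(yaw),yaw,p[2]-19.2); print("lens pred",L[0],L[1],L[3]+6)
print("nest",516.4,-68.5)
I={n:get_image(n) for n in("top","side")}
for n in I:
    for th in("loupe_lens","loupe_grip","pointer_tip"): print(n,th,[(x["at"],round(x["conf"],2)) for x in tip_of(n,th)[:2]])
    print("  pred lens px",proj(n,(L[0],L[1],L[3]+6)))
    s=silhouettes(n,"loupe")[:1]
    for r in s: print(" sil",r["at"],r["conf"],r["pixels"].sum(), fit({n:r["pixels"]},LOUPE,L,step=(6,6,.1,5))[:1] if n=="side" else fit({n:r["pixels"]},[np.array(v)+[0,0,L[3]] for v in LOUPE],L[:3])[:1])
    cv2.imwrite(f"pics/fin_{n}.png",I[n])
bs=(265,155,345,235);k=6
a=overlay("side",I["side"],[(LOUPE,L,(0,255,255))],bs,k)
for z in(86,91): cv2.circle(a,tuple(np.int32((proj("side",(549,-108.5,z))+.5-bs[:2])*k)),2,(0,255,0),1)
b=overlay("top",I["top"],[(LOUPE,L,(0,255,255))],(275,190,345,260),4)
c=np.zeros((480,770,3),np.uint8);c[:,:480]=a;c[:280,485:765]=b;cv2.imwrite("pics/fin.png",c)
E
python3 chk.py
```

```text
[444.11 -80.43 104.04] 1.7255724477653664 19.3667 15.833492969148967 [ 0.32  0.08 -0.68]
lens pred 516.7326181598639 -69.09459659926233 90.83980010302994
nest 516.4 -68.5
top loupe_lens [([308.2, 221.8], 0.61)]
top loupe_grip [([282.3, 164.3], 0.58), ([286.6, 230.0], 0.3)]
top pointer_tip [([318.0, 212.1], 0.61)]
  pred lens px [310.37 220.93]
 sil [283.5, 229.7] 0.72 156 (array([508.04,  -8.35,  -1.05]),)
side loupe_lens [([297.6, 188.1], 0.6), ([309.0, 229.8], 0.45)]
side loupe_grip [([324.5, 190.5], 0.53)]
side pointer_tip [([288.2, 185.2], 0.47), ([296.7, 212.7], 0.43)]
  pred lens px [298.34 190.06]
 sil [305.8, 189.1] 0.55 312 (array([516.06, -69.15,   0.14,  87.75]),)
```

View pics/fin.png

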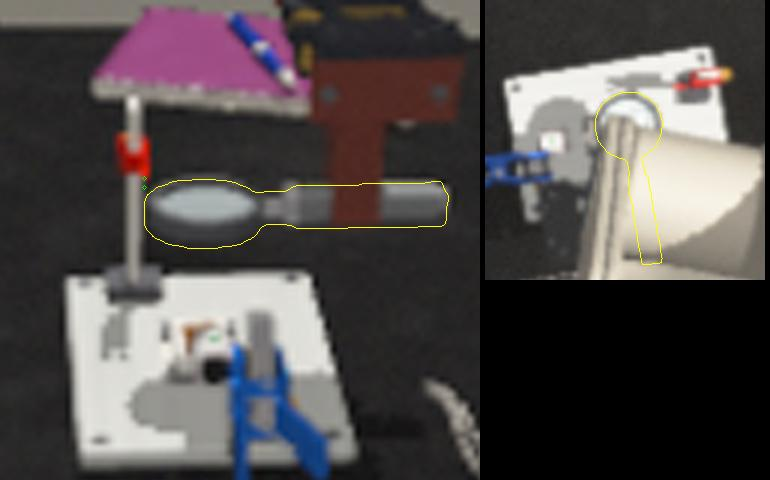

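Emit:
{"op": "arm_command", "data": {"targets": [[0.6,3,0.4,0],[0,0,0,0],[0,0,0,0],[0,0,0,0],[0,0,0,0],[0,0,0,0]]}}

```text
t: 20.37
ee_pos: [443.2, -79.6, 100.7]
orientation: [-1.132, -1.323, 1.323]
ft_force: [0.4, -0.2, -0.5]
width: 15.6
```

```bash
python3 chk.py; python3 - <<'E'
from h import *
# slide/nest and bystander check: image difference vs first picture for the pointer columns
im=get_image("side");red=im[...,2].astype(int)-np.maximum(im[...,1],im[...,0]);print(red[176:187,283:292])
# fresh relative estimate: sequential rows
for i in range(4):
    get_image("side");a=tip_of("side","pointer_tip")[:1];b=silhouettes("side","loupe")[:1]
    if b: print([x["at"] for x in a],fit({"side":b[0]["pixels"]},LOUPE,(516.4,-69,.155,84),step=(5,5,.1,5))[0])
o=get_obs();print(o["t"],o["qvel"].round(4),o["width"])
E
```

```text
[443.22 -79.63 100.68] 1.7260635574802157 20.3667 15.584968088837556 [ 0.4  -0.16 -0.48]
lens pred 515.8380013531045 -68.26323586248407 87.48291861613377
nest 516.4 -68.5
top loupe_lens [([311.0, 220.9], 0.65), ([308.1, 222.2], 0.65)]
top loupe_grip []
top pointer_tip [([320.2, 210.5], 0.45), ([310.6, 220.6], 0.45)]
  pred lens px [310.05 221.27]
 sil [309.1, 217.1] 0.67 78 (array([528.28, -62.92,  -0.01]),)
side loupe_lens [([294.7, 189.4], 0.82), ([301.3, 210.3], 0.34)]
side loupe_grip [([323.2, 190.1], 0.74), ([314.6, 229.6], 0.23)]
side pointer_tip [([286.5, 182.6], 0.37)]
  pred lens px [298.61 191.23]
 sil [306.7, 186.3] 0.53 305 (array([514.02, -67.73,   0.18,  83.38]),)
[[  2   2   1   5   6   4   0   2   0]
 [  1  54  75  37  17  44  33   2   0]
 [  0  80 108  43  20  76 120   3   1]
 [ -1  68 123  50  21  99 173   0   1]
 [ -1  53 124 105  94 148 165   2   0]
 [  1  35 102 139 142 167 152  21   3]
 [  0  28  91 131 127 154 152  20  -1]
 [  1  20  71  98  93 159 189   6   0]
 [  1   6  21  18  15  67 130   1   0]
 [  0  -1   1   5   5   9  26   3   1]
 [  1   0   3   5   5   2   0   0   1]]
[[298.5, 210.9]] [ 5.13419823e+02 -6.81335570e+01  1.98704525e-01  8.30772558e+01]
[[285.5, 181.7]] [ 5.15687592e+02 -7.02288695e+01  1.53282366e-01  8.33957354e+01]
[[283.9, 181.1]] [ 5.12928421e+02 -6.58518077e+01  1.66445525e-01  8.44300736e+01]
[[288.0, 186.1]] [ 5.14704655e+02 -6.66407680e+01  1.82523078e-01  8.35814978e+01]
21.5167 [ 0.0003 -0.0001 -0.0002  0.0014  0.0021 -0.0001] 15.592268237255748
```

Emit:
{"op": "arm_command", "data": {"targets": [[0,-1.2,-0.5,0],[0,0,0,0],[0,0,0,0],[0,0,0,0],[0,0,0,0],[0,0,0,0]]}}

```text
t: 22.02
ee_pos: [443.7, -79.5, 101.9]
orientation: [-1.132, -1.323, 1.323]
ft_force: [0.7, 1.3, -1.0]
width: 15.5
```

```bash
python3 - <<'E'
from h import *
np.set_printoptions(precision=3,suppress=True)
o=get_obs();p,t,X=pose();y=t-np.pi/2
print("lens",p[0]+73.5*np.cos(y),p[1]+73.5*np.sin(y),p[2]-13.2,"tilt",np.degrees(np.arccos(-X[2,1])),o["width"],o["qvel"],o["ft_force"],o["t"])
im=get_image("side").astype(int);ref=cv2.imread("pics/raw_side_2.png").astype(int)
d=abs(im-ref).max(2)
print("changed px lamp region",(d[208:240,298:318]>40).sum(),"pointer",(d[170:188,282:291]>40).sum())
print(close_job())
E
```

```text
lens 516.2692034797041 -68.18609805352747 88.67987689237218 tilt 0.0014068086183217775 15.531724727079235 [ 0.001  0.     0.002  0.001  0.002 -0.002] [ 0.73   1.292 -0.975] 22.0167
changed px lamp region 135 pointer 26
the job is handed in; nothing more can be done
None
```

I clipped the largest lamp onto the post, head level and pointing across the slide, and released it. The job is handed in with the gripper still holding the loupe above the slide, at about 22 s of the 58 s allowed.

**Lamp:** The picture after release matched the predicted clipped pose in both cameras.

**Loupe:** By the arm's readings the lens is within 1 mm of the nest centre as I located it. It is level and still, at a height of about 88.7 mm.

**Checks that disagreed:**
- **Pointer height:** The side camera alone put the tip at about 91 mm. It also showed the loupe 2–3 mm higher than the arm reported, so I corrected the tip to about 89 mm. The match to the lens is good to roughly 2 mm.
- **Network reports:** Some network points, mainly the coating, the post and a few for the loupe in the top view, were 10 mm or more off. I relied on fits to the outlines instead.
- **Last picture comparison:** 135 pixels had changed around the lamp and 26 around the pointer since the lamp's release. I put this down to the loupe's shadow and the moved gripper, but did not view another picture. The picture before the last small moves showed the lamp still clipped. The red pointer's pixels stayed in the same rows and columns through the loupe move.
- **Bystanders:** I did not measure the vial, petri dish and tweezers again. No contact force showed at the ends of the moves.

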